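Sort left- and right-hand mount brackets into the kit carrier and send it on

TASK

Click the empty kit carrier into the sorting station's detent, at the slide's end on the robot's right, and while it is latched there sort the loose mount brackets off the bench: left-hand ones into the bin with the left-hand sample, right-hand ones into the bin with the right-hand sample, each standing on its foot on the bin's floor, none on top of another. When they are all in, push the carrier along the slide until it clicks into the build station's detent. Leave both bins seated in the carrier, and do not disturb the other parts on the bench.

Things in the scene. Friction and masses are not known exactly. Their poses are not given: they have to be found in the camera images.
- left_bracket_1: Left-hand mount bracket, dark cast steel, 0.2 kg (sizes in mm): upright wall 64 long (x) x 8 thick x 34 high with, at its -x end, a flat foot plate 8 thick, x -32 to +6 and y +4 to +34. Origin: underside, middle of the wall's length and thickness; x towards the wall's bare end (bolt eye), z up. It starts standing upright on the bench; may be absent.
- left_bracket_2: Another left-hand bracket like left_bracket_1; may be absent. The 8 mm wall can be gripped from above near its middle, with the fingertips 10 mm or more above the underside to clear the foot.
- left_bracket_3: Another left-hand bracket like left_bracket_1; may be absent.
- right_bracket_1: Right-hand mount bracket, the mirror image of left_bracket_1: same sizes, mass, origin and axes, but the foot lies on the -y side of the wall (y -4 to -34 mm). May be absent.
- right_bracket_2: Another right-hand bracket like right_bracket_1; may be absent.
- right_bracket_3: Another right-hand bracket like right_bracket_1; may be absent.
- left_bin: Bin for left-hand brackets: open white box in the carrier, outside 108 (x) x 168 (y) x 39 mm high, walls and floor 4 thick, inside 100 x 160: three brackets fit with their walls along x, 45 apart. Origin: underside, centre of the box. A ledge beyond it (x 54 to 98) carries a left-hand sample bracket, riveted on, top 38 above the origin. Which end of the carrier it sits at varies.
- right_bin: Bin for right-hand brackets: the same as left_bin, but the sample riveted to its ledge is a right-hand bracket. The bins' centres are 204 mm apart in y, one bin each side of the handle; lips 8 mm high on the carrier's deck hold them. Their x and y axes are those of the slide (y along it).
- carrier (a joint): Carrier's position along the slide (m), growing towards the slide's +y end. 0 = sorting detent, 0.16 = build detent, end stops at -0.03 and 0.19; it starts in between. Runs freely, friction about 0.6 N. At each station a spring plunger clicks between two bumps: about 6 N to pass one (crest 5.5 mm, far side 10 mm off the station); let go inside the crests it stays held there.
- carrier_handle (a point): Top centre of the black handle post between the bins: knob 22 diameter x 32 high on a thinner stem, can be gripped from above. The carrier's deck, where the bins' undersides are, lies 69 mm below this point, the bins' rims 30 mm below. Axes: y along the slide, x away from the robot, z up.
- carrier_pointer (a point): Point at the plunger's tip, in the middle of the carrier's near edge: at sort_station or build_station when the carrier stands in that detent.
- sort_station (a point): Sorting station's detent on the index strip along the slide's near edge, towards -y (robot's right), marked by a small brass tab; y runs along the slide. Strip top 20 mm above the bench. The slide's base, 185 x 660 mm, is fixed; its near edge lies 8 mm nearer the robot than this point (the tab 16 mm).
- build_station (a point): Build station's detent, 160 mm from sort_station towards +y (the robot's left), marked likewise.
- clutch_drum: Bystander: dark steel clutch drum with six upright lugs, 136 dia x 86 high. Origin: underside centre, as for all bystanders.
- sun_gear: Bystander: small steel gear with a hub, 60 dia x 44 high, between the robot and the brackets.
- bearing_race: Bystander: steel bearing ring, 64 dia x 16 high, between the robot and the brackets.
- planet_carrier: Bystander: dark steel planet carrier, 110 dia x 46 high.
- degreaser_can: Bystander: spray can, 66 dia x 190 high.
Not all that is in view belongs to the job. Leave any red or turquoise look-alike of the left_bin alone.

How it is judged:
By the outcome, as a careful person would: the job done as asked, in the order asked, and still so for the second after the job is handed in, with the robot touching nothing.
Of left_bracket_1, left_bracket_2, left_bracket_3, right_bracket_1, right_bracket_2, right_bracket_3 only 4 to 6 are there at a start; the rules pass over those that are not, and their reading is None.
At some moment in a run one of left_bracket_1, left_bracket_2, left_bracket_3, right_bracket_1, right_bracket_2, right_bracket_3 may be knocked a few centimetres aside while the robot is not near it.
It also fails if it takes over 210 s, if anything falls off the work surface, if the arm or the gripper's body presses on something with over 40 N, if the wrist force passes 120 N, or if a joint passes its speed limit or range.

ROBOT

A 7-joint arm with a two-finger parallel gripper is mounted at the origin on the work surface. World frame = base frame: x ahead of the robot, y to its left, z up, the work surface at z = 0. Lengths are in m, angles in rad, forces in N, time in s.
With the tool pointing down it reaches from about 0.4 to 0.85 m from the base axis. Payload 10.4 kg.
Tool frame: the origin (TCP) lies at the very end of the fingers, on their centre line; the grasp point (between the pads) lies 19 mm behind it; z points along the fingers, y is the line along which they close (so a half turn about z gives the same grasp; the last joint's range is limited). The gripper opens to 87 mm and grips with 3 to 60 N. Pads are 19 mm wide; open, the fingers measure 117 mm over their backs; the gripper's body (75 mm by 190 mm) begins 51 mm behind the grasp point.
Start: joints at [1.154, 0.332, -0.065, 1.46, 0.022, 1.35, -0.088], TCP at [0.24, -0.577, 0.223] pointing down, gripper open.
Joint ranges: [-2.6, 2.6], [-0.5, 2.12], [-1.47, 1.34], [0.16, 2.42], [-1.27, 4.41], [0.06, 2.06], [-2.6, 2.6]. Speed limits (rad/s): [2.22, 2.22, 2.79, 2.79, 3.14, 3.14, 3.14].

INTERFACE

Orientations are given as a unit quaternion [x, y, z, w].
In Python, from bench import r gives the robot as it stands.
- The arm moves only by the shell command python3 -m crank 'ROWS' [FORCE]. ROWS is JSON, a list that holds one entry, the list of rows, each a list of 5 numbers: the shift along the tool's x, y, z in mm, then the turn about the tool's z in degrees, then the opening, from -1 (shut) to 1 (fully open). A call has 1 to 20 rows; each row is the pose to reach, as a shift and turn from the pose commanded when the call began, along the tool's axes at that moment; what a row does not reach only later rows make up. A row lasts 1/10 s, in which the tool goes at most 50 mm and 8.59 degrees, less where a joint would pass 70% of its speed; a pose out of reach is approached as far as the arm can. A call with a gripper value outside its range is refused whole. The fingers move at their own pace and stop on an object; FORCE is the grip in N (left out, the last holds). Time passes only in rows, so rows that repeat a pose let the fingers close. It gives the time, the measured TCP pose, the force, the opening and the grip force at its end, in the units of the state.
- r.read_state(): the state, without advancing time (a new reading comes with each control period).
- r.camera(name): name is "scene" or "top"; returns a dict with "image" (384x512x3 uint8, red, green, blue), "vfov" (degrees; the focal length in pixels is half the picture's height over the tangent of half this angle, whatever the lens; pixels are square), "cx", "cy" (the principal point, pixels), "k1" (the pictures are not rectified: a ray, as slopes to the right and down, at radius r is drawn at 1 + k1 r^2 times it, then the intrinsics apply), "eye" and "attitude" of the camera in the world. Camera axes: x right, y down, z forward; pixel columns grow to the right and rows downward; lengths in m; the calibration is good to about 2 mm. A picture is of the moment at which its call begins. There is no depth.
- r.close_job(): hands the job in; it is judged then, once.
The state is a dict: "time": time; "joint_positions": joint angles; "joint_vel": joint speeds; "joint_torque": joint torques, N m; "ee_pos": TCP position; "eef_rot": TCP orientation; "ft_force": force on the tool from outside, world axes, zero at the start; "torque": the same for the moment, N m; "width": finger opening in m; "grip_force": force on a finger pad.
Only numpy, scipy, OpenCV 4.12 (cv2) and the standard library are available. Lean on these libraries where they do the work, as an engineer would, in place of code of your own. Each camera call takes 0.05 s, during which the arm holds its last target. There are 200 camera calls.

## Working session

There is one attempt and no reset: what is moved stays moved. The work goes in short steps, Python scripts to look and compute and a shell command to move; the robot and the scene stay as the last step left them, time stands still between calls to the robot, and variables do not carry over. Pictures are saved under pics/ and viewed, at most 14 in all, crops included, and the job is handed in when it is done.

```bash
ls; mkdir -p pics
cat > h.py <<'E'
import numpy as np, cv2
from scipy.spatial.transform import Rotation as R
from bench import r
def cam(n): return r.camera(n)
def f(c): return c["image"].shape[0]/2/np.tan(np.radians(c["vfov"])/2)
def Rm(c):
    a=np.array(c["attitude"],float)
    return a if a.shape==(3,3) else R.from_quat(a).as_matrix()
def ray(c,u,v):
    d=np.array([(u-c["cx"])/f(c),(v-c["cy"])/f(c)]); s=d.copy()
    for _ in range(20): s=d/(1+c["k1"]*(s@s))
    return Rm(c)@np.array([s[0],s[1],1])
def pt(c,u,v,z):
    e=np.array(c["eye"]); d=ray(c,u,v); return e+d*(z-e[2])/d[2]
def px(c,p):
    q=Rm(c).T@(np.array(p)-np.array(c["eye"])); s=q[:2]/q[2]; s=s*(1+c["k1"]*(s@s))
    return s*f(c)+[c["cx"],c["cy"]]
def save(c,n): cv2.imwrite("pics/"+n,c["image"][:,:,::-1])
E
python3 - <<'E'
from h import *
import pickle
for n in("scene","top"):
    c=cam(n); save(c,n+"0.png"); pickle.dump(c,open(n+"0.pkl","wb"))
    print(n,{k:c[k] for k in c if k!="image"})
    cv2.imwrite("pics/"+n+"0b.png",cv2.resize(c["image"][:,:,::-1],(800,600),interpolation=cv2.INTER_CUBIC))
print(r.read_state())
E
```

```text
pics
scene {'vfov': 49.88222593449768, 'cx': 263.3355189782548, 'cy': 191.10496714349955, 'k1': -0.13840048947788997, 'eye': array([1.56970095, 0.198461  , 0.90824495]), 'attitude': array([ 0.58867427,  0.66078189, -0.3535383 , -0.30305207])}
top {'vfov': 57.574891261724304, 'cx': 256.39463727682477, 'cy': 190.91111687908946, 'k1': 0.008532020054430572, 'eye': array([0.19640582, 0.03037826, 1.24643524]), 'attitude': array([-0.6972298 ,  0.7080005 , -0.07824799,  0.08051804])}
{'time': 0.1, 'joint_positions': array([ 1.15439482,  0.33279026, -0.06468594,  1.46084289,  0.02161837,
        1.34992254, -0.08848479]), 'joint_vel': array([ 0.00136094, -0.00136017,  0.00047108, -0.00287808,  0.00011225,
        0.00183932, -0.00083837]), 'joint_torque': array([ 1.42287652e-03, -6.24538779e+01,  2.47181085e-02, -3.90719318e+01,
       -6.14155596e-02,  3.64386232e-02,  4.56306429e-05]), 'ee_pos': array([ 0.23966306, -0.57684707,  0.22185188]), 'eef_rot': array([ 9.80674966e-01,  1.95643065e-01, -1.63235434e-04, -6.12192477e-04]), 'ft_force': array([-0.1254158 ,  0.57817233,  0.81300386]), 'torque': array([ 0.03333636, -0.03899543, -0.04131207]), 'grip_force': 0.0, 'width': 0.08675579514089445}
```

View pics/scene0b.png

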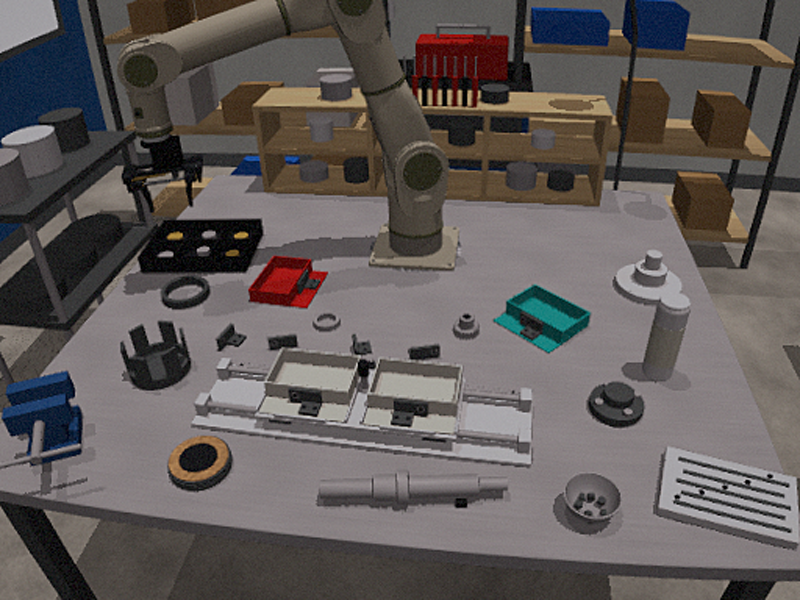

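View pics/top0b.png

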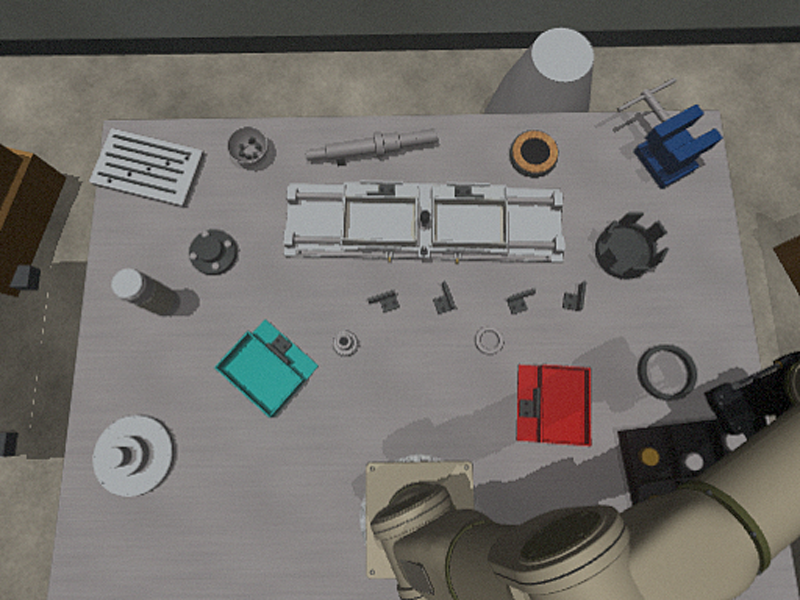

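The top view (+x up, +y left) shows four loose brackets at about (384,299), (445,297), (520,299) and (576,296) in the 800x600 picture. It also shows the handle at (425,217) and station tabs near (390,258) and (457,258). Next I'll zoom in.

Run:
```python
from h import *
import pickle
c=pickle.load(open("top0.pkl","rb")); im=c["image"][:,:,::-1]
a=cv2.resize(im[110:210,175:375],None,fx=4,fy=4,interpolation=cv2.INTER_CUBIC)
a=cv2.convertScaleAbs(a,alpha=1.5,beta=10)
c2=pickle.load(open("scene0.pkl","rb")); 
cv2.imwrite("pics/zt.png",a)
b=cv2.resize(c2["image"][195:300,120:350][:,:,::-1],None,fx=3.47,fy=3.47,interpolation=cv2.INTER_CUBIC)
cv2.imwrite("pics/zs.png",cv2.convertScaleAbs(b,alpha=1.5,beta=10))
```

```text
(no output)
```

View pics/zt.png

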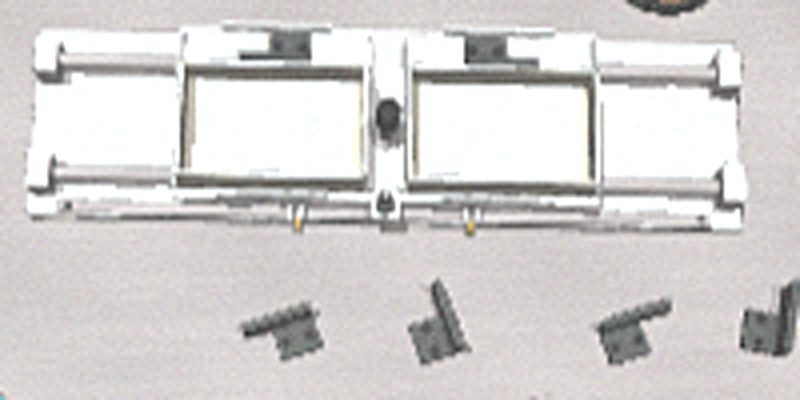

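View pics/zs.png

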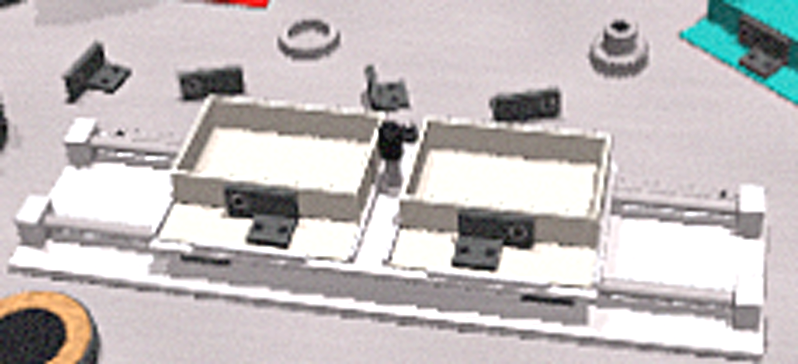

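The zoomed views show the walls and feet clearly.
- **Loose brackets:** zoom pixels A (280,330), B (440,325) and D (775,320) are left-hand. C (635,325) is right-hand.
- **Bins:** the sample on the -y bin is left-hand and the one on the +y bin is right-hand.

Now I'll measure positions.

```bash
cat >> h.py <<'E'
def tri(c1,p1,c2,p2):
    d1,d2=ray(c1,*p1),ray(c2,*p2); e1,e2=np.array(c1["eye"]),np.array(c2["eye"])
    s=np.linalg.lstsq(np.stack([d1,-d2],1),e2-e1,rcond=None)[0]
    return (e1+s[0]*d1+e2+s[1]*d2)/2, np.linalg.norm(e1+s[0]*d1-e2-s[1]*d2)
def brackets(c):
    # dark blobs on the bench in front of the slide -> wall top points, by rays
    g=c["image"].max(2); u0,v0=170,170
    m=(cv2.GaussianBlur(g,(3,3),0)<95).astype(np.uint8)
    out=[]
    n,l,st,ce=cv2.connectedComponentsWithStats(m)
    for i in range(1,n):
        if 80<st[i,4]<400:
            P=pt(c,*ce[i],0.015)
            if .3<P[0]<.62 and abs(P[1])<.45: out.append((ce[i].round(1),st[i,4],P.round(3)))
    return out
E
python3 - <<'E'
from h import *
import pickle
np.set_printoptions(precision=4,suppress=True)
t=pickle.load(open("top0.pkl","rb")); s=pickle.load(open("scene0.pkl","rb"))
zt=lambda u,v:(175+u/4,110+v/4); zs=lambda u,v:(120+u/3.47,195+v/3.47)
print("handle",tri(t,zt(388,110),s,zs(400,127)))
A,B=pt(t,*zt(298,218),.02),pt(t,*zt(470,220),.02); print("tabs",A,B,np.linalg.norm(A-B))
for z in(.02,.04): print("pointer",pt(t,*zt(387,205),z))
print("base corners near",pt(t,*zt(28,216),.012),pt(t,*zt(742,226),.012))
W={"A":((246,328),(312,311)),"B":((437,285),(463,350)),"C":((600,327),(669,304)),"D":((792,285),(788,350))}
for k,(a,b) in W.items():
    P,Q=pt(t,*zt(*a),.034),pt(t,*zt(*b),.034); print(k,P[:2],Q[:2],(P+Q)[:2]/2,np.linalg.norm(P-Q),np.degrees(np.arctan2(*(P-Q)[[1,0]])))
for z,p in((.09,(185,70)),(.09,(600,185))): print(pt(t,*zt(*p),z))
print("drum",pt(t,630/1.5625,247/1.5625,.05))
for o in brackets(t): print(o)
st=r.read_state(); print(R.from_quat(st["eef_rot"]).as_matrix())
E
```

```text
handle (array([ 0.643 , -0.0192,  0.1127]), np.float64(0.010708332173898282))
tabs [0.5768 0.056  0.02  ] [ 0.5723 -0.1013  0.02  ] 0.15743706993992093
pointer [ 0.5879 -0.0258  0.02  ]
pointer [ 0.5815 -0.0249  0.04  ]
base corners near [0.5852 0.3053 0.012 ] [ 0.5649 -0.3516  0.012 ]
A [0.4711 0.1031] [0.4857 0.0442] [0.4784 0.0736] 0.060681463026355825 103.929083802893
B [ 0.5078 -0.068 ] [ 0.4481 -0.0891] [ 0.4779 -0.0786] 0.06337774083018202 19.422947927231366
C [ 0.467  -0.2115] [ 0.487  -0.2741] [ 0.477  -0.2428] 0.06573228818483795 107.73606106545904
D [ 0.5027 -0.3849] [ 0.4435 -0.3761] [ 0.4731 -0.3805] 0.05982131776936246 -8.458687335456679
[0.6935 0.1532 0.09  ]
[ 0.5807 -0.2077  0.09  ]
drum [ 0.5824 -0.4945  0.05  ]
(array([241.9, 155.5]), np.int32(107), array([0.614, 0.084, 0.015]))
(array([300.9, 156.7]), np.int32(103), array([ 0.605, -0.134,  0.015]))
(array([284.1, 192.5]), np.int32(144), array([ 0.471, -0.068,  0.015]))
(array([367.7, 190.9]), np.int32(164), array([ 0.472, -0.369,  0.015]))
(array([331.7, 192.8]), np.int32(145), array([ 0.467, -0.239,  0.015]))
(array([246.8, 192.2]), np.int32(147), array([0.474, 0.067, 0.015]))
(array([178.4, 222.6]), np.int32(168), array([0.367, 0.31 , 0.015]))
[[ 0.9234  0.3837 -0.0006]
 [ 0.3837 -0.9234  0.0011]
 [-0.0001 -0.0013 -1.    ]]
```

```bash
cat >> h.py <<'E'
def plan(x,y,z,yaw):
    s=r.read_state(); M=R.from_quat(s["eef_rot"]).as_matrix()
    d=M.T@(np.array([x,y,z])-s["ee_pos"])*1000
    t=np.degrees(np.arctan2(M[1,0],M[0,0]))-yaw; t=(t+180)%360-180
    print("now",s["ee_pos"].round(4),"shift",d.round(1),"turn",round(t,1),"w",round(s["width"],4),"F",np.round(s["ft_force"],1),"t",round(s["time"],1),"j7",s["joint_positions"][6].round(2))
E
python3 - <<'E'
from h import *
import pickle
t=pickle.load(open("top0.pkl","rb")); s=pickle.load(open("scene0.pkl","rb"))
zt=lambda u,v:(175+u/4,110+v/4); zs=lambda u,v:(120+u/3.47,195+v/3.47)
for z in(.06,.07,.08,.09): print(z,np.linalg.norm(pt(t,*zt(178,183),z)-pt(t,*zt(603,190),z)),np.linalg.norm(pt(t,*zt(186,68),z)-pt(t,*zt(598,73),z)))
# far outer corners of the bins (rim): +y bin and -y bin
print(tri(t,zt(598,73),s,zs(173,175)),tri(t,zt(186,68),s,zs(607,220)))
plan(.64,-.025,.25,-1.7)
E
```

```text
0.06 0.3782854177491933 0.3738882020831474
0.07 0.3750969974605764 0.3707368442108574
0.08 0.3719085771719594 0.36758548633856747
0.09 0.3687201568833425 0.3644341284662775
(array([ 0.68850279, -0.21153465,  0.07849081]), np.float64(0.005579648615206255)) (array([0.70108111, 0.1614843 , 0.07565365]), np.float64(0.015238821257245516))
now [ 0.2397 -0.5768  0.2219] shift [ 581.4 -356.   -27.7] turn 24.3 w 0.0868 F [-0.1  0.6  0.8] t 0.1 j7 -0.09
```

```bash
python3 -m crank '[[[290,-178,-28,12,1],[290,-178,-28,12,1],[290,-178,-28,12,1],[290,-178,-28,12,1],[290,-178,-28,12,1],[290,-178,-28,12,1],[290,-178,-28,12,1],[290,-178,-28,12,1],[581,-356,-28,24.3,1],[581,-356,-28,24.3,1],[581,-356,-28,24.3,1],[581,-356,-28,24.3,1],[581,-356,-28,24.3,1],[581,-356,-28,24.3,1],[581,-356,-28,24.3,1],[581,-356,-28,24.3,1],[581,-356,-28,24.3,1],[581,-356,-28,24.3,1],[581,-356,-28,24.3,1]]]' 20
python3 - <<'E'
from h import *
import pickle
t=pickle.load(open("top0.pkl","rb"));s=pickle.load(open("scene0.pkl","rb"))
print("handle", pt(t,175+388/4,110+108/4,.108), pt(t,175+388/4,110+135/4,.076),pt(s,120+398/3.47,195+124/3.47,.108))
plan(.643,-.022,.16,-1.7)
c=cam("scene"); b=cv2.resize(c["image"][150:300,120:350][:,:,::-1],None,fx=3.47,fy=3.47,interpolation=cv2.INTER_CUBIC)
cv2.imwrite("pics/s1.png",cv2.convertScaleAbs(b,alpha=1.5,beta=10))
E
```

```text
time: 2.0
ee_pos: [0.6394, -0.0275, 0.2506]
eef_rot: [1.0, -0.016, -0.0, 0.001]
ft_force: [-0.6, 0.5, 0.4]
width: 0.0872
grip_force: 0.0
handle [ 0.64763168 -0.02475818  0.108     ] [ 0.63489138 -0.02568167  0.076     ] [ 0.63354321 -0.01747733  0.108     ]
now [ 0.6394 -0.0275  0.2506] shift [ 3.4 -5.7 90.6] turn -0.2 w 0.0872 F [-0.6  0.5  0.4] t 2.0 j7 -1.74
```

View pics/s1.png

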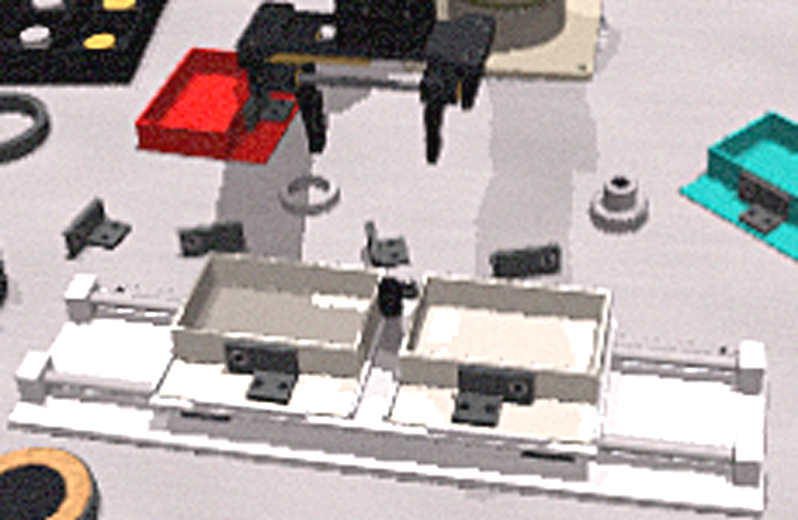

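The gripper is above the near side. The knob is at (391,282) in this crop, and the bright spot beside it isn't part of the knob. I'll redo the triangulation.

Run:
```python
from h import *
import pickle
t=pickle.load(open("top0.pkl","rb"));s=pickle.load(open("scene0.pkl","rb"))
a=t["image"][125:150,262:282].max(2); ys,xs=np.where(a<60); print("top dark",xs.mean()+262,ys.mean()+125,ys.min()+125,ys.max()+125,xs.min()+262,xs.max()+262)
a=s["image"][225:250,220:245].max(2); ys,xs=np.where(a<45); print(xs.mean()+220,ys.min()+225,ys.max()+225,xs.min()+220,xs.max()+220)
for z in(.092,.108): print(px(t,(.643,-.022,z)),px(s,(.643,-.022,z)))
print(tri(t,(272,136),s,(120+391/3.47,150+281/3.47)))
```

```text
top dark 271.68888888888887 138.4 128 144 264 279
232.76237623762376 225 241 227 239
[271.06905616 139.96107926] [232.96513515 236.70331921]
[271.23584335 138.27176758] [232.64978778 232.65075382]
(array([ 0.64698661, -0.02249272,  0.11795037]), np.float64(0.003788013416145363))
```

```bash
python3 -m crank '[[[3.5,-5,40,0,1],[3.5,-5,80,0,1],[3.5,-5,110,0,1],[3.5,-5,130,0,1],[3.5,-5,145,0,1],[3.5,-5,158,0,1],[3.5,-5,158,0,1],[3.5,-5,158,0,-1],[3.5,-5,158,0,-1],[3.5,-5,158,0,-1],[3.5,-5,158,0,-1],[3.5,-5,158,0,-1],[3.5,-5,158,0,-1],[3.5,-5,158,0,-1]]]' 25
python3 - <<'E'
from h import *
import pickle
plan(.643,-.1,.1,-1.7)
t=cam("top");pickle.dump(t,open("t1.pkl","wb"))
b=cv2.resize(t["image"][110:210,175:375][:,:,::-1],None,fx=4,fy=4,interpolation=cv2.INTER_CUBIC)
cv2.imwrite("pics/t1.png",cv2.convertScaleAbs(b,alpha=1.5,beta=10))
E
```

```text
time: 3.45
ee_pos: [0.6434, -0.0206, 0.0926]
eef_rot: [1.0, -0.015, 0.0, 0.0]
ft_force: [0.2, 0.5, -0.4]
width: 0.039
grip_force: 0.0
now [ 0.6434 -0.0206  0.0926] shift [ 2.  79.4 -7.4] turn -0.0 w 0.039 F [ 0.2  0.5 -0.4] t 3.5 j7 -1.79
```

```bash
python3 -m crank '[[[0,0,0,0,-1],[0,0,0,0,-1],[0,0,0,0,-1],[0,0,0,0,-1],[0,0,0,0,-1],[0,0,0,0,-1]]]'
```

```text
time: 4.1
ee_pos: [0.6434, -0.0206, 0.0925]
eef_rot: [1.0, -0.015, 0.0, 0.0]
ft_force: [1.1, -1.9, -0.7]
width: 0.0215
grip_force: 25.0
```

```bash
python3 -m crank '[[[0,8,0,0,-1],[0,18,0,0,-1],[0,28,0,0,-1],[0,38,0,0,-1],[0,48,0,0,-1],[0,56,0,0,-1],[0,62,0,0,-1],[0,66,0,0,-1],[0,68,0,0,-1],[0,68,0,0,-1]]]'; for i in 1 2 3 4 5 6 7 8; do python3 -c "
from h import *;print(r.read_state()['ee_pos'].round(4),r.read_state()['ft_force'].round(1))"; break; done
python3 - <<'E'
from h import *
t=cam("top")
b=cv2.resize(t["image"][150:180,235:315][:,:,::-1],None,fx=10,fy=10,interpolation=cv2.INTER_CUBIC)
cv2.imwrite("pics/t2.png",cv2.convertScaleAbs(b,alpha=1.5,beta=10))
E
```

```text
time: 5.1
ee_pos: [0.6406, -0.09, 0.0925]
eef_rot: [1.0, -0.016, -0.001, 0.0]
ft_force: [-5.6, -0.2, 3.7]
width: 0.0214
grip_force: 25.0
[ 0.6406 -0.09    0.0925] [-5.6 -0.2  3.7]
```

View pics/t2.png

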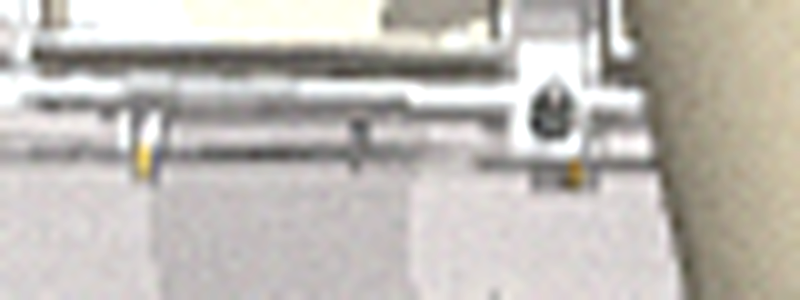

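The pointer is at (553,110) and the sort tab at (575,172), so there are about 8–10 mm left. I'll creep forward and watch the force.

```bash
g(){ grep -E "ee_pos|ft_force" | tr '\n' ' '; echo; }
python3 -m crank '[[[0,2,0,0,-1],[0,2,0,0,-1]]]'|g
python3 -m crank '[[[0,2,0,0,-1],[0,2,0,0,-1]]]'|g
python3 -m crank '[[[0,2,0,0,-1],[0,2,0,0,-1]]]'|g
python3 -m crank '[[[0,2,0,0,-1],[0,2,0,0,-1]]]'|g
python3 -m crank '[[[0,2,0,0,-1],[0,2,0,0,-1]]]'|g
python3 -m crank '[[[0,2,0,0,-1],[0,2,0,0,-1]]]'|g
```

```text
ee_pos: [0.6406, -0.0916, 0.0925] ft_force: [-5.8, -0.3, 3.3] 
ee_pos: [0.6405, -0.0933, 0.0925] ft_force: [-6.4, 0.7, 3.5] 
ee_pos: [0.6405, -0.094, 0.0925] ft_force: [-6.8, 3.0, 3.8] 
ee_pos: [0.6404, -0.096, 0.0925] ft_force: [-6.1, 2.7, 4.0] 
ee_pos: [0.6403, -0.0991, 0.0925] ft_force: [-6.0, 0.1, 4.3] 
ee_pos: [0.6402, -0.1017, 0.0925] ft_force: [-7.7, -0.3, 2.9]
```

```bash
g(){ grep -E "ee_pos|ft_force|width" | tr '\n' ' '; echo; }
python3 -m crank '[[[0,2,0,0,-1],[0,2,0,0,-1]]]'|g
python3 -m crank '[[[0,2,0,0,-0.1],[0,2,0,0,-0.1],[0,2,0,0,-0.1],[0,2,0,0,-0.1],[0,2,0,0,-0.1],[0,2,0,0,-0.1],[0,2,0,0,-0.1],[0,2,-20,0,-0.1],[0,2,-50,0,0],[0,2,-90,0,0],[0,2,-130,0,0],[0,2,-130,0,0]]]'|g
python3 -m crank '[[[-50,0,0,0,0],[-100,0,0,0,0],[-150,0,0,0,0],[-180,0,0,0,0],[-180,0,0,0,0]]]'|g
python3 - <<'E'
from h import *
import pickle
t=cam("top");pickle.dump(t,open("t3.pkl","wb"))
s=cam("scene");pickle.dump(s,open("s3.pkl","wb"))
b=cv2.resize(t["image"][110:210,175:375][:,:,::-1],None,fx=4,fy=4,interpolation=cv2.INTER_CUBIC)
d=cv2.resize(s["image"][195:270,120:350][:,:,::-1],(800,200),interpolation=cv2.INTER_CUBIC)
cv2.imwrite("pics/t3.png",cv2.convertScaleAbs(np.vstack([b,d]),alpha=1.5,beta=10))
E
```

```text
ee_pos: [0.6401, -0.1037, 0.0925] ft_force: [-6.6, -0.4, 3.4] width: 0.0215 
ee_pos: [0.6435, -0.1045, 0.2292] ft_force: [1.3, -0.4, 0.0] width: 0.0431 
ee_pos: [0.458, -0.0996, 0.2227] ft_force: [-0.2, 0.0, -0.3] width: 0.0438
```

View pics/t3.png

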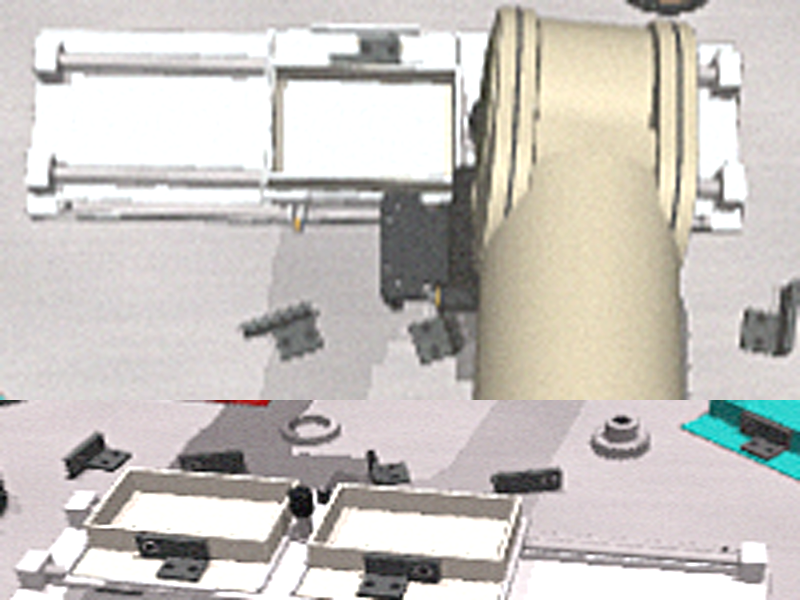

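The carrier is latched: the handle has moved to about (470,110) in the crop, and all four brackets are where they were. Bracket B is first.

Run:
```python
from h import *
plan(.478,-.0786,.015,19.4)
```

```text
now [ 0.4611 -0.0993  0.2229] shift [ 16.  -21.4 207.9] turn -21.2 w 0.0434 F [0.3 0.9 1. ] t 8.3 j7 -1.49
```

```bash
g(){ grep -E "ee_pos|eef_rot|ft_force|width|grip" | tr '\n' ' '; echo; }
python3 -m crank '[[[16,-21,20,-8,0.2],[16,-21,50,-16,0.2],[16,-21,90,-21.2,0.2],[16,-21,120,-21.2,0.2],[16,-21,140,-21.2,0.2],[16,-21,160,-21.2,0.2],[16,-21,180,-21.2,0.2],[16,-21,195,-21.2,0.2],[16,-21,203,-21.2,0.2],[16,-21,208,-21.2,0.2],[16,-21,208,-21.2,0.2],[16,-21,208,-21.2,-1],[16,-21,208,-21.2,-1],[16,-21,208,-21.2,-1],[16,-21,208,-21.2,-1],[16,-21,208,-21.2,-1],[16,-21,208,-21.2,-1],[16,-21,208,-21.2,-1],[16,-21,208,-21.2,-1],[16,-21,208,-21.2,-1]]]' 25 |g
python3 -m crank '[[[0,0,0,0,-1],[0,0,0,0,-1],[0,0,0,0,-1],[0,0,0,0,-1],[0,0,0,0,-1]]]' |g
```

```text
ee_pos: [0.4776, -0.0785, 0.0146] eef_rot: [0.986, 0.169, -0.0, 0.0] ft_force: [-0.9, 0.9, 3.2] width: 0.0075 grip_force: 25.0 
ee_pos: [0.4776, -0.0785, 0.0146] eef_rot: [0.986, 0.169, 0.0, 0.0] ft_force: [-1.6, 1.8, 4.6] width: 0.0079 grip_force: 25.0
```

```bash
g(){ grep -E "ee_pos|ft_force|width|grip" | tr '\n' ' '; echo; }
python3 -m crank '[[[0,0,-10,0,-1],[0,0,-30,0,-1],[0,0,-70,0,-1],[0,0,-110,0,-1],[0,0,-130,0,-1],[0,0,-130,0,-1]]]' |g
python3 - <<'E'
from h import *
import pickle
plan(.638,-.214,.145,-1.7)
t=cam("top");pickle.dump(t,open("t4.pkl","wb"))
s=cam("scene");pickle.dump(s,open("s4.pkl","wb"))
E
```

```text
ee_pos: [0.4794, -0.0791, 0.1479] ft_force: [0.4, -0.7, -2.3] width: 0.0079 grip_force: 25.0 
now [ 0.4794 -0.0791  0.1479] shift [104.6 180.    4. ] turn 21.1 w 0.0079 F [ 0.4 -0.7 -2.3] t 11.4 j7 -1.21
```

```bash
g(){ grep -E "ee_pos|ft_force|width|grip" | tr '\n' ' '; echo; }
python3 -m crank '[[[25,43,0,5,-1],[50,86,0,10,-1],[75,129,0,16,-1],[95,163,0,21.1,-1],[104.5,180,0,21.1,-1],[104.5,180,0,21.1,-1],[104.5,180,0,21.1,-1],[104.5,180,0,21.1,-1]]]' |g
python3 - <<'E'
from h import *
plan(.638,-.214,.066,-1.7)
s=cam("scene")
b=cv2.resize(s["image"][150:300,100:300][:,:,::-1],None,fx=4,fy=4,interpolation=cv2.INTER_CUBIC)
cv2.imwrite("pics/s5.png",cv2.convertScaleAbs(b,alpha=1.5,beta=10))
E
```

```text
ee_pos: [0.6353, -0.2124, 0.1435] ft_force: [0.5, 0.6, -2.3] width: 0.0081 grip_force: 25.0 
now [ 0.6353 -0.2124  0.1435] shift [ 2.9  1.6 77.5] turn 0.1 w 0.0081 F [ 0.5  0.6 -2.3] t 12.3 j7 -1.46
```

View pics/s5.png

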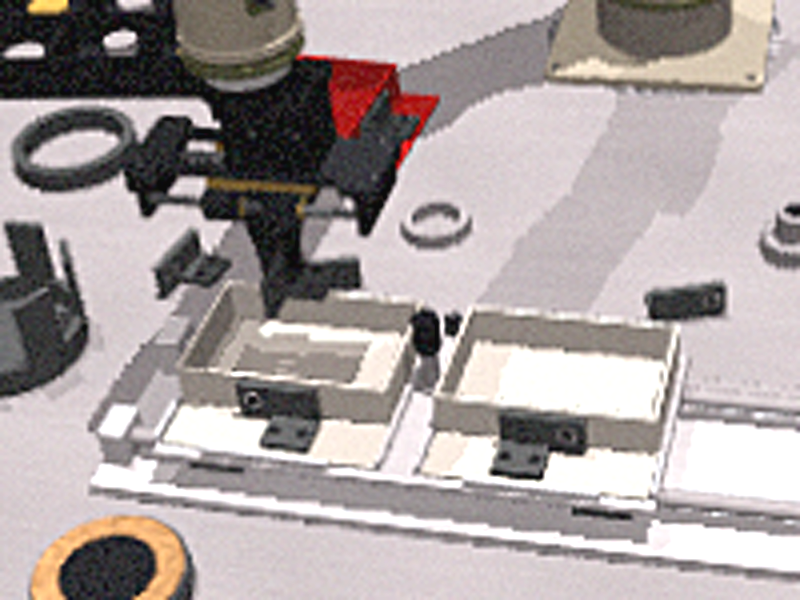

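The bracket hangs upright at (290,285) over the left bin. I'll lower it.

```bash
g(){ grep -E "ee_pos|ft_force|width|grip" | tr '\n' ' '; echo; }
python3 -m crank '[[[2.5,1.5,20,0,-1],[2.5,1.5,45,0,-1],[2.5,1.5,65,0,-1],[2.5,1.5,74,0,-1],[2.5,1.5,77,0,-1],[2.5,1.5,79,0,-1],[2.5,1.5,79,0,-1]]]' |g
python3 -m crank '[[[0,0,2,0,-1],[0,0,2,0,-1]]]'|g
python3 -m crank '[[[0,0,2,0,-1],[0,0,2,0,-1]]]'|g
python3 -m crank '[[[0,0,2,0,-1],[0,0,2,0,-1]]]'|g
```

```text
ee_pos: [0.6391, -0.2152, 0.0669] ft_force: [0.1, 0.2, -2.6] width: 0.0078 grip_force: 25.0 
ee_pos: [0.6394, -0.2155, 0.0666] ft_force: [-7.5, 1.1, 14.8] width: 0.0079 grip_force: 25.0 
ee_pos: [0.6396, -0.2156, 0.0665] ft_force: [-13.5, 2.0, 26.2] width: 0.0078 grip_force: 25.0 
ee_pos: [0.6405, -0.2157, 0.0655] ft_force: [-13.9, 2.6, 31.3] width: 0.0078 grip_force: 25.0
```

The floor contact is at about z=0.052, which fits a handle top of 0.117. I'll relax the push and release.

```bash
g(){ grep -E "ee_pos|ft_force|width|grip" | tr '\n' ' '; echo; }
python3 -m crank '[[[0,0,-4,0,-1],[0,0,-5,0,-1],[0,0,-5,0,-1]]]'|g
python3 -m crank '[[[0,0,0,0,-0.6],[0,0,0,0,-0.6],[0,0,0,0,-0.6],[0,0,0,0,-0.6],[0,0,-8,0,-0.6],[0,0,-20,0,-0.6],[0,0,-50,0,-0.6],[0,0,-90,0,-0.6],[0,0,-120,0,0],[0,0,-120,0,0],[0,0,-120,0,0.2]]]'|g
python3 - <<'E'
from h import *
plan(.473,-.3805,.19,-8.5)
E
```

```text
ee_pos: [0.6392, -0.2152, 0.0657] ft_force: [-3.1, -0.3, 7.8] width: 0.0078 grip_force: 25.0 
ee_pos: [0.6391, -0.2152, 0.1863] ft_force: [-0.7, -0.8, -0.8] width: 0.034 grip_force: 0.0 
now [ 0.6391 -0.2152  0.1863] shift [-161.3  170.    -3.9] turn 6.9 w 0.034 F [-0.7 -0.8 -0.8] t 15.1 j7 -1.45
```

```bash
cat >> h.py <<'E'
def diff(c,ref,box):
    # where the picture differs from a reference inside box (u0,v0,u1,v1)
    u0,v0,u1,v1=box
    d=cv2.absdiff(cv2.GaussianBlur(c["image"],(3,3),0),cv2.GaussianBlur(ref["image"],(3,3),0)).max(2)[v0:v1,u0:u1]
    return int((d>40).sum())
E
python3 -m crank '[[[-30,20,0,0,0.2],[-60,50,0,0,0.2],[-95,90,0,2,0.2],[-130,130,0,5,0.2],[-161,170,0,6.9,0.2],[-161,170,0,6.9,0.2],[-161,170,0,6.9,0.2]]]' | grep ee_pos
python3 - <<'E'
from h import *
import pickle
s0=pickle.load(open("scene0.pkl","rb"));s=cam("scene");t=cam("top")
for k,p in {"A":(.478,.0736,.017),"C":(.477,-.2428,.017),"D":(.473,-.3805,.017)}.items():
    u,v=px(s,p).astype(int); print(k,u,v,diff(s,s0,(u-9,v-5,u+9,v+5)))
b=cv2.resize(s["image"][170:295,105:355][:,:,::-1],(800,400),interpolation=cv2.INTER_CUBIC)
d=cv2.resize(t["image"][130:202,225:375][:,:,::-1],(800,200*2),interpolation=cv2.INTER_CUBIC)[:200*2]
cv2.imwrite("pics/s6.png",cv2.convertScaleAbs(cv2.resize(np.vstack([b,d]),(600,600)),alpha=1.5,beta=10))
plan(.473,-.3805,.016,-8.5)
E
```

```text
ee_pos: [0.4707, -0.3821, 0.1838]
A 270 223 0
C 181 217 0
D 144 214 32
now [ 0.4735 -0.379   0.1841] shift [ -0.2   1.8 168.1] turn 0.1 w 0.0525 F [ 1.   0.4 -0.2] t 15.9 j7 -1.18
```

View pics/s6.png

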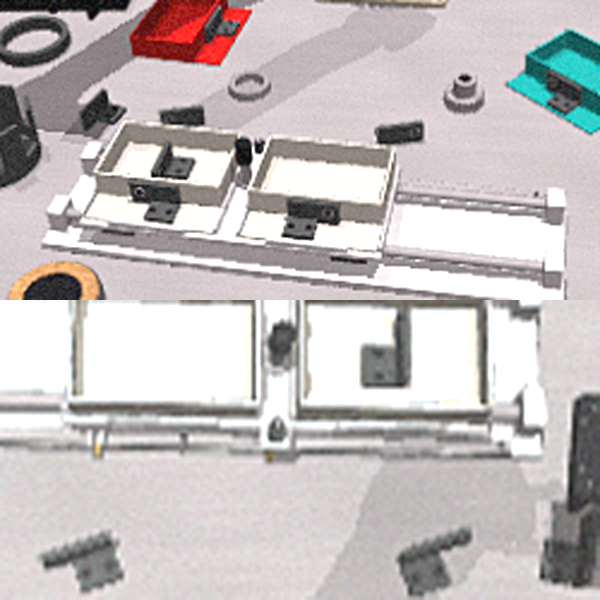

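B stands upright in the left bin with its wall at (403,345), and the pointer is still at the sort tab at (275,440). A, C and D haven't moved; D's difference is only the gripper's shadow. D is next.

```bash
g(){ grep -E "ee_pos|ft_force|width|grip" | tr '\n' ' '; echo; }
python3 -m crank '[[[0,2,40,0,0.2],[0,2,80,0,0.2],[0,2,115,0,0.2],[0,2,140,0,0.2],[0,2,155,0,0.2],[0,2,163,0,0.2],[0,2,168,0,0.2],[0,2,168,0,0.2],[0,2,168,0,-1],[0,2,168,0,-1],[0,2,168,0,-1],[0,2,168,0,-1],[0,2,168,0,-1],[0,2,168,0,-1],[0,2,168,0,-1],[0,2,168,0,-1],[0,2,168,0,-1],[0,2,168,0,-1],[0,2,168,0,-1]]]' |g
python3 -m crank '[[[0,0,0,0,-1],[0,0,0,0,-1],[0,0,0,0,-1],[0,0,-10,0,-1],[0,0,-30,0,-1],[0,0,-70,0,-1],[0,0,-110,0,-1],[0,0,-140,0,-1],[0,0,-140,0,-1]]]' |g
python3 - <<'E'
from h import *
plan(.637,-.258,.155,-1.7)
E
```

```text
ee_pos: [0.4725, -0.3822, 0.0166] ft_force: [0.5, 2.3, 1.8] width: 0.008 grip_force: 25.0 
ee_pos: [0.4744, -0.3841, 0.1622] ft_force: [0.8, -0.2, -1.8] width: 0.0079 grip_force: 25.0 
now [ 0.4744 -0.3841  0.1622] shift [ 142.  -149.     7.6] turn -6.9 w 0.0079 F [ 0.8 -0.2 -1.8] t 18.7 j7 -1.18
```

```bash
g(){ grep -E "ee_pos|ft_force|width|grip" | tr '\n' ' '; echo; }
python3 -m crank '[[[35,-37,0,-2,-1],[70,-74,0,-4,-1],[105,-110,0,-6,-1],[130,-136,4,-6.9,-1],[142,-148,7,-6.9,-1],[142,-148,7,-6.9,-1],[142,-148,7,-6.9,-1],[142,-148,7,-6.9,-1],[142,-148,7,-6.9,-1]]]' |g
python3 - <<'E'
from h import *
plan(.638,-.259,.072,-1.7)
E
```

```text
ee_pos: [0.6339, -0.2588, 0.1498] ft_force: [0.4, 0.3, -2.4] width: 0.0076 grip_force: 25.0 
now [ 0.6339 -0.2588  0.1498] shift [ 4.1 -0.  77.8] turn -0.1 w 0.0076 F [ 0.4  0.3 -2.4] t 19.6 j7 -1.39
```

```bash
g(){ grep -E "ee_pos|ft_force|width|grip" | tr '\n' ' '; echo; }
python3 -m crank '[[[2,-1,20,0,-1],[2,-1,45,0,-1],[2,-1,65,0,-1],[2,-1,73,0,-1],[2,-1,77,0,-1],[2,-1,77,0,-1]]]' |g
python3 -m crank '[[[0,0,2,0,-1],[0,0,2,0,-1]]]'|g
python3 -m crank '[[[0,0,2,0,-1],[0,0,2,0,-1]]]'|g
```

```text
ee_pos: [0.6369, -0.2566, 0.073] ft_force: [0.1, 1.2, -2.0] width: 0.0076 grip_force: 25.0 
ee_pos: [0.6373, -0.2563, 0.0714] ft_force: [-0.4, -0.1, -2.1] width: 0.0077 grip_force: 25.0 
ee_pos: [0.637, -0.2562, 0.0687] ft_force: [0.5, 0.6, -1.2] width: 0.008 grip_force: 25.0
```

```bash
g(){ grep -E "ee_pos|ft_force|width|grip" | tr '\n' ' '; echo; }
python3 -m crank '[[[0,1,-3,0,-1],[0,3,-3,0,-1],[0,3,-1,0,-1],[0,3,1,0,-1],[0,3,1,0,-1]]]'|g
python3 -m crank '[[[0,0,2,0,-1],[0,0,2,0,-1]]]'|g
```

```text
ee_pos: [0.6369, -0.2595, 0.0686] ft_force: [-3.9, 0.8, 6.8] width: 0.0077 grip_force: 25.0 
ee_pos: [0.637, -0.2598, 0.0685] ft_force: [-10.1, 1.7, 20.1] width: 0.008 grip_force: 25.0
```

```bash
g(){ grep -E "ee_pos|ft_force|width|grip" | tr '\n' ' '; echo; }
python3 -m crank '[[[0,0,-2,0,-1],[0,0,-2,0,-1],[0,0,-2,0,-0.65],[0,0,-2,0,-0.65],[0,0,-2,0,-0.65],[0,0,-2,0,-0.65],[0,0,-10,0,-0.65],[0,0,-20,0,-0.65],[0,0,-50,0,-0.65],[0,0,-90,0,-0.65],[0,0,-120,0,0.2],[0,0,-120,0,0.2],[0,0,-120,0,0.2]]]'|g
python3 - <<'E'
from h import *
plan(.478,.0736,.18,104)
E
```

```text
ee_pos: [0.6373, -0.2593, 0.1872] ft_force: [0.1, 0.1, -0.4] width: 0.0318 grip_force: 0.0 
now [ 0.6373 -0.2593  0.1872] shift [-168.8 -328.2    6.5] turn -105.6 w 0.0318 F [ 0.1  0.1 -0.4] t 22.6 j7 -1.38
```

```bash
g(){ grep -E "ee_pos|ft_force|width|grip" | tr '\n' ' '; echo; }
python3 -m crank '[[[-13,-26,0,-8,0.2],[-26,-51,0,-16,0.2],[-39,-76,0,-24,0.2],[-52,-102,0,-32,0.2],[-65,-127,0,-40,0.2],[-78,-152,0,-48,0.2],[-91,-178,0,-56,0.2],[-104,-203,0,-64,0.2],[-117,-228,0,-72,0.2],[-130,-254,0,-80,0.2],[-143,-280,0,-88,0.2],[-156,-305,0,-96,0.2],[-169,-328,0,-102,0.2],[-169,-328,0,-105.6,0.2],[-169,-328,0,-105.6,0.2],[-169,-328,0,-105.6,0.2]]]' |g
python3 - <<'E'
from h import *
import pickle
s0=pickle.load(open("scene0.pkl","rb"));s=cam("scene");t=cam("top")
for k,p in {"A":(.478,.0736,.017),"C":(.477,-.2428,.017)}.items():
    u,v=px(s,p).astype(int); print(k,u,v,diff(s,s0,(u-9,v-5,u+9,v+5)))
b=cv2.resize(s["image"][170:295,105:355][:,:,::-1],(800,400),interpolation=cv2.INTER_CUBIC)
d=cv2.resize(t["image"][130:202,225:375][:,:,::-1],(800,200*2),interpolation=cv2.INTER_CUBIC)[:200*2]
cv2.imwrite("pics/s7.png",cv2.convertScaleAbs(cv2.resize(np.vstack([b,d]),(600,600)),alpha=1.5,beta=10))
plan(.478,.0736,.016,104)
E
```

```text
ee_pos: [0.477, 0.0729, 0.185] ft_force: [-0.1, 0.5, -0.3] width: 0.0524 grip_force: 0.0 
A 270 223 0
C 181 217 0
now [0.4773 0.0729 0.1852] shift [  0.5   1.  169.2] turn -0.2 w 0.0521 F [0.5 0.8 0.1] t 24.3 j7 -0.06
```

View pics/s7.png

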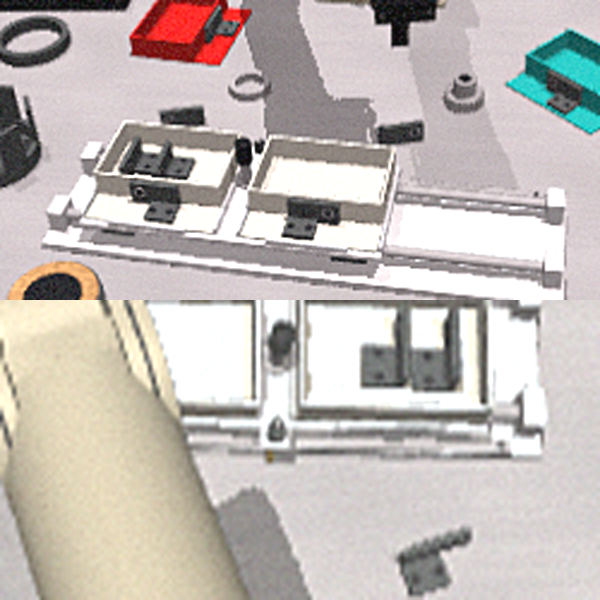

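Two brackets are standing side by side in the left bin, with walls at (403,345) and (452,345). A and C are unmoved, so I'll pick A.

```bash
g(){ grep -E "ee_pos|ft_force|width|grip" | tr '\n' ' '; echo; }
python3 -m crank '[[[0,1,40,0,0.2],[0,1,80,0,0.2],[0,1,115,0,0.2],[0,1,140,0,0.2],[0,1,155,0,0.2],[0,1,164,0,0.2],[0,1,169,0,0.2],[0,1,169,0,0.2],[0,1,169,0,-1],[0,1,169,0,-1],[0,1,169,0,-1],[0,1,169,0,-1],[0,1,169,0,-1],[0,1,169,0,-1],[0,1,169,0,-1],[0,1,169,0,-1],[0,1,169,0,-1],[0,1,169,0,-1],[0,1,169,0,-1]]]' |g
python3 -m crank '[[[0,0,0,0,-1],[0,0,0,0,-1],[0,0,0,0,-1],[0,0,-10,0,-1],[0,0,-30,0,-1],[0,0,-70,0,-1],[0,0,-110,0,-1],[0,0,-145,0,-1],[0,0,-145,0,-1]]]' |g
python3 - <<'E'
from h import *
plan(.637,-.170,.160,-1.7)
E
```

```text
ee_pos: [0.4785, 0.0738, 0.0167] ft_force: [1.7, 0.3, 1.8] width: 0.0081 grip_force: 25.0 
ee_pos: [0.4797, 0.0745, 0.1659] ft_force: [0.7, -0.7, -2.4] width: 0.0078 grip_force: 25.0 
now [0.4797 0.0745 0.1659] shift [-275.3   93.4    6.9] turn 105.7 w 0.0078 F [ 0.7 -0.7 -2.4] t 27.1 j7 -0.08
```

```bash
g(){ grep -E "ee_pos|ft_force|width|grip" | tr '\n' ' '; echo; }
python3 -m crank '[[[-20,7,0,8,-1],[-41,14,0,16,-1],[-62,21,0,24,-1],[-83,28,0,32,-1],[-104,35,0,40,-1],[-125,42,0,48,-1],[-146,50,0,56,-1],[-167,57,0,64,-1],[-188,64,0,72,-1],[-209,71,0,80,-1],[-230,78,0,88,-1],[-251,85,0,96,-1],[-275,93,4,104,-1],[-275,93,4,105.7,-1],[-275,93,4,105.7,-1],[-275,93,4,105.7,-1],[-275,93,4,105.7,-1],[-275,93,4,105.7,-1]]]' |g
python3 - <<'E'
from h import *
plan(.637,-.170,.072,-1.7)
s=cam("scene")
b=cv2.resize(s["image"][170:290,120:280][:,:,::-1],None,fx=5,fy=5,interpolation=cv2.INTER_CUBIC)
cv2.imwrite("pics/s8.png",cv2.convertScaleAbs(b,alpha=1.5,beta=10))
E
```

```text
ee_pos: [0.6346, -0.17, 0.1577] ft_force: [-0.6, -0.4, -3.0] width: 0.0076 grip_force: 25.0 
now [ 0.6346 -0.17    0.1577] shift [ 2.3 -0.1 85.7] turn 0.1 w 0.0076 F [-0.6 -0.4 -3. ] t 28.9 j7 -1.53
```

View pics/s8.png

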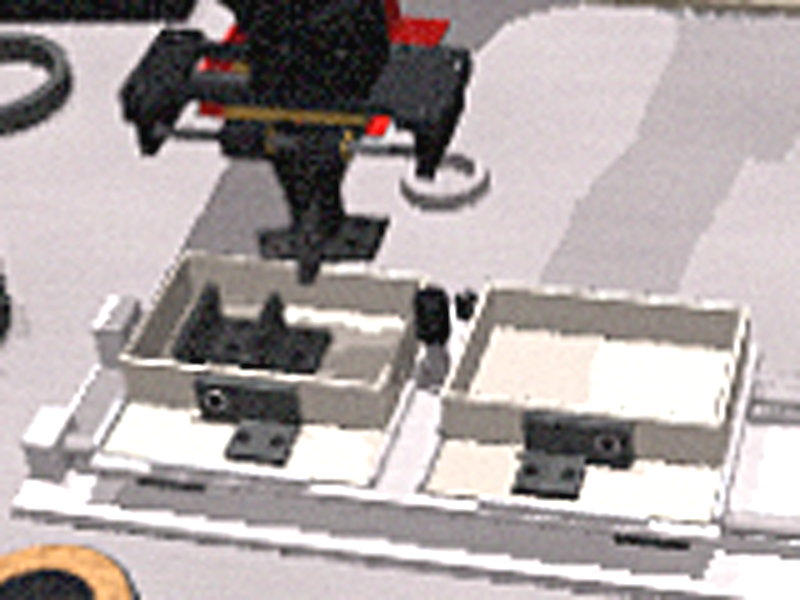

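A hangs edge-on at (312,250) over the free third of the left bin; the dark patch at (285,238) is C on the bench behind it. Lowering.

```bash
g(){ grep -E "ee_pos|ft_force|width|grip" | tr '\n' ' '; echo; }
python3 -m crank '[[[2,-0.5,20,0,-1],[2,-0.5,45,0,-1],[2,-0.5,65,0,-1],[2,-0.5,78,0,-1],[2,-0.5,83,0,-1],[2,-0.5,84,0,-1],[2,-0.5,84,0,-1]]]' |g
python3 -m crank '[[[0,0,2,0,-1],[0,0,2,0,-1]]]'|g
python3 -m crank '[[[0,0,2,0,-1],[0,0,2,0,-1]]]'|g
```

```text
ee_pos: [0.6374, -0.1703, 0.0745] ft_force: [0.4, 0.1, -2.1] width: 0.0079 grip_force: 25.0 
ee_pos: [0.6371, -0.1703, 0.0721] ft_force: [-0.5, 0.4, -2.4] width: 0.0083 grip_force: 25.0 
ee_pos: [0.6367, -0.1702, 0.0694] ft_force: [0.8, 0.0, -1.9] width: 0.0077 grip_force: 25.0
```

```bash
g(){ grep -E "ee_pos|ft_force|width|grip" | tr '\n' ' '; echo; }
python3 -m crank '[[[0,0,1.5,0,-1],[0,0,1.5,0,-1]]]'|g
python3 -m crank '[[[0,0,0,0,-0.65],[0,0,0,0,-0.65],[0,0,0,0,-0.65],[0,0,0,0,-0.65],[0,0,-10,0,-0.65],[0,0,-20,0,-0.65],[0,0,-50,0,-0.65],[0,0,-90,0,-0.65],[0,0,-120,0,0.2],[0,0,-120,0,0.2],[0,0,-120,0,0.2]]]'|g
python3 - <<'E'
from h import *
plan(.477,-.2428,.18,107.7)
E
```

```text
ee_pos: [0.637, -0.1703, 0.0688] ft_force: [-3.1, 0.1, 4.8] width: 0.0076 grip_force: 25.0 
ee_pos: [0.6373, -0.1702, 0.1896] ft_force: [-0.5, -0.3, -0.7] width: 0.0317 grip_force: 0.0 
now [ 0.6373 -0.1702  0.1896] shift [-158.1   77.4    9.3] turn -109.4 w 0.0317 F [-0.5 -0.3 -0.7] t 31.4 j7 -1.52
```

```bash
g(){ grep -E "ee_pos|ft_force|width|grip" | tr '\n' ' '; echo; }
python3 -m crank '[[[-12,6,0,-8,0.2],[-24,12,0,-16,0.2],[-36,18,0,-24,0.2],[-48,24,0,-32,0.2],[-60,30,0,-40,0.2],[-72,36,0,-48,0.2],[-84,42,0,-56,0.2],[-96,48,0,-64,0.2],[-108,54,0,-72,0.2],[-120,60,0,-80,0.2],[-132,66,0,-88,0.2],[-144,72,0,-96,0.2],[-158,77,0,-104,0.2],[-158,77,0,-109.4,0.2],[-158,77,0,-109.4,0.2],[-158,77,0,-109.4,0.2]]]' |g
python3 - <<'E'
from h import *
import pickle
s0=pickle.load(open("scene0.pkl","rb"));s=cam("scene");t=cam("top")
for k,p in {"C":(.477,-.2428,.017)}.items():
    u,v=px(s,p).astype(int); print(k,u,v,diff(s,s0,(u-9,v-5,u+9,v+5)))
b=cv2.resize(s["image"][170:295,105:355][:,:,::-1],(800,400),interpolation=cv2.INTER_CUBIC)
d=cv2.resize(t["image"][130:202,225:375][:,:,::-1],(800,200*2),interpolation=cv2.INTER_CUBIC)[:200*2]
cv2.imwrite("pics/s9.png",cv2.convertScaleAbs(cv2.resize(np.vstack([b,d]),(600,600)),alpha=1.5,beta=10))
plan(.477,-.2428,.016,107.7)
E
```

```text
ee_pos: [0.4764, -0.2422, 0.1876] ft_force: [-0.3, 0.2, -0.6] width: 0.052 grip_force: 0.0 
C 181 217 12
now [ 0.4766 -0.2421  0.1878] shift [-9.000e-01  1.000e-01  1.718e+02] turn -0.1 w 0.052 F [-0.   0.  -0.3] t 33.0 j7 0.59
```

View pics/s9.png

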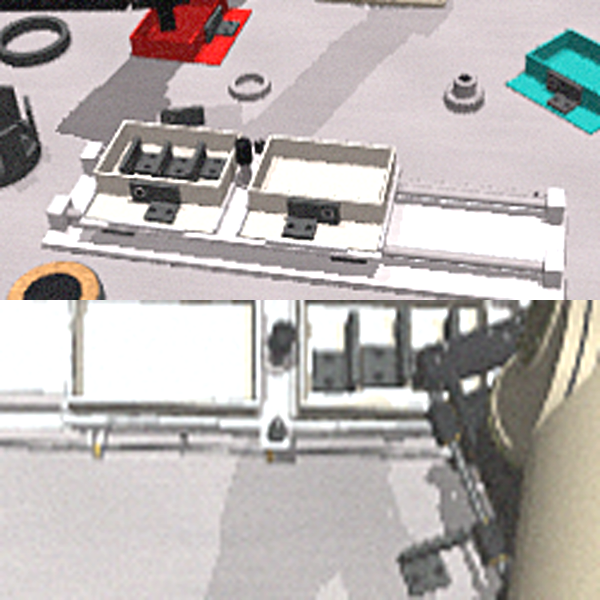

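All three left-hand brackets stand in the left bin, and C is unmoved with its wall's left end at (400,553). I'll grip C a little higher, so the gripper's body clears the bin rim.

```bash
g(){ grep -E "ee_pos|ft_force|width|grip" | tr '\n' ' '; echo; }
python3 -m crank '[[[-1,-1,40,0,0.2],[-1,-1,80,0,0.2],[-1,-1,115,0,0.2],[-1,-1,140,0,0.2],[-1,-1,155,0,0.2],[-1,-1,163,0,0.2],[-1,-1,167,0,0.2],[-1,-1,167,0,0.2],[-1,-1,167,0,-1],[-1,-1,167,0,-1],[-1,-1,167,0,-1],[-1,-1,167,0,-1],[-1,-1,167,0,-1],[-1,-1,167,0,-1],[-1,-1,167,0,-1],[-1,-1,167,0,-1],[-1,-1,167,0,-1],[-1,-1,167,0,-1],[-1,-1,167,0,-1]]]' 30|g
python3 -m crank '[[[0,0,0,0,-1],[0,0,0,0,-1],[0,0,0,0,-1],[0,0,-10,0,-1],[0,0,-30,0,-1],[0,0,-70,0,-1],[0,0,-110,0,-1],[0,0,-145,0,-1],[0,0,-145,0,-1]]]' |g
python3 - <<'E'
from h import *
plan(.641,0.006,.165,178.3)
E
```

```text
ee_pos: [0.4762, -0.2436, 0.0212] ft_force: [1.6, 1.1, 0.7] width: 0.0076 grip_force: 30.0 
ee_pos: [0.4778, -0.2445, 0.1713] ft_force: [1.4, -0.7, -1.4] width: 0.0077 grip_force: 30.0 
now [ 0.4778 -0.2445  0.1713] shift [189.3 231.5   6.1] turn -70.6 w 0.0077 F [ 1.4 -0.7 -1.4] t 35.9 j7 0.58
```

```bash
g(){ grep -E "ee_pos|ft_force|width|grip" | tr '\n' ' '; echo; }
python3 -m crank '[[[21,26,0,-8,-1],[42,51,0,-16,-1],[63,77,0,-24,-1],[84,103,0,-32,-1],[105,128,0,-40,-1],[126,154,0,-48,-1],[147,180,0,-56,-1],[168,206,0,-64,-1],[189,231,4,-70.6,-1],[189,231,4,-70.6,-1],[189,231,4,-70.6,-1],[189,231,4,-70.6,-1],[189,231,4,-70.6,-1],[189,231,4,-70.6,-1]]]' |g
python3 - <<'E'
from h import *
plan(.640,.006,.078,178.3)
s=cam("scene")
b=cv2.resize(s["image"][170:290,160:320][:,:,::-1],None,fx=5,fy=5,interpolation=cv2.INTER_CUBIC)
cv2.imwrite("pics/s10.png",cv2.convertScaleAbs(b,alpha=1.5,beta=10))
E
```

```text
ee_pos: [0.6385, 0.0053, 0.1622] ft_force: [0.4, 0.3, -1.4] width: 0.0078 grip_force: 30.0 
now [0.6385 0.0053 0.1622] shift [-1.5  0.8 84.2] turn -0.1 w 0.0078 F [ 0.4  0.3 -1.4] t 37.2 j7 1.18
```

View pics/s10.png

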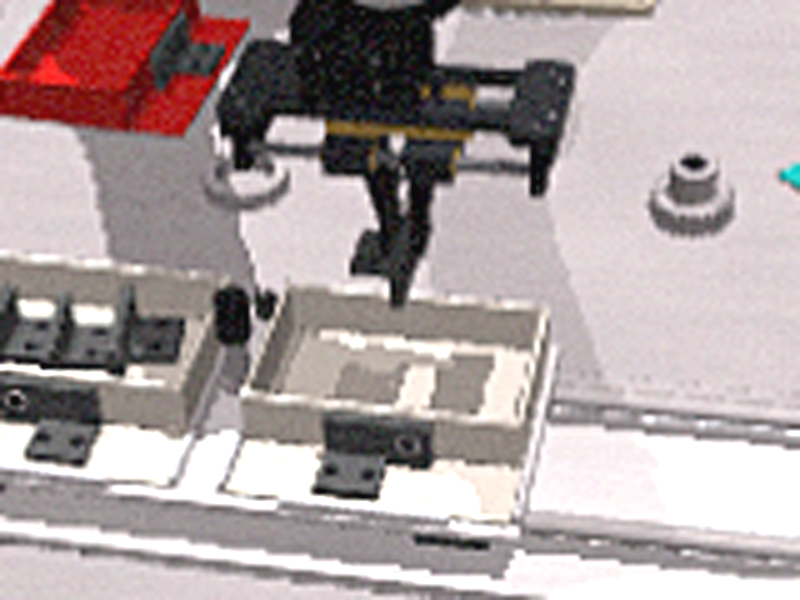

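C hangs with its foot towards -y at (370,255) over the right bin. Lowering.

```bash
g(){ grep -E "ee_pos|ft_force|width|grip" | tr '\n' ' '; echo; }
python3 -m crank '[[[0,0,20,0,-1],[0,0,45,0,-1],[0,0,65,0,-1],[0,0,78,0,-1],[0,0,83,0,-1],[0,0,84,0,-1],[0,0,84,0,-1]]]' |g
python3 -m crank '[[[0,0,2,0,-1],[0,0,2,0,-1]]]'|g
python3 -m crank '[[[0,0,2,0,-1],[0,0,2,0,-1]]]'|g
python3 -m crank '[[[0,0,1,0,-1],[0,0,1,0,-1]]]'|g
```

```text
ee_pos: [0.6392, 0.0066, 0.0789] ft_force: [0.4, 0.6, 0.1] width: 0.0077 grip_force: 30.0 
ee_pos: [0.6389, 0.0065, 0.0765] ft_force: [0.4, -1.0, -2.9] width: 0.0076 grip_force: 30.0 
ee_pos: [0.6386, 0.0065, 0.0739] ft_force: [-0.2, -0.8, -1.8] width: 0.0077 grip_force: 30.0 
ee_pos: [0.6388, 0.0066, 0.0732] ft_force: [-1.1, 0.4, -0.2] width: 0.0078 grip_force: 30.0
```

Touching. I'll release and then go up and back to look at everything before pushing.

```bash
g(){ grep -E "ee_pos|ft_force|width|grip" | tr '\n' ' '; echo; }
python3 -m crank '[[[0,0,0.7,0,-1],[0,0,0.7,0,-0.65],[0,0,0.7,0,-0.65],[0,0,0.7,0,-0.65],[0,0,0.7,0,-0.65],[0,0,-10,0,-0.65],[0,0,-20,0,-0.65],[0,0,-50,0,-0.65],[0,0,-90,0,-0.65],[0,0,-120,0,0.2],[0,0,-120,0,0.2],[0,0,-120,0,0.2],[40,0,-120,0,0.3],[80,0,-120,0,0.4],[120,0,-120,0,0.4],[160,0,-120,0,0.4],[200,0,-120,0,0.4],[200,0,-120,0,0.4],[200,0,-120,0,0.4]]]'|g
python3 - <<'E'
from h import *
s=cam("scene");t=cam("top")
b=cv2.resize(s["image"][170:295,105:355][:,:,::-1],(800,400),interpolation=cv2.INTER_CUBIC)
d=cv2.resize(t["image"][130:202,225:375][:,:,::-1],(800,200*2),interpolation=cv2.INTER_CUBIC)
cv2.imwrite("pics/s11.png",cv2.convertScaleAbs(cv2.resize(np.vstack([b,d]),(600,600)),alpha=1.5,beta=10))
plan(.6415,-.104,.24,178.3)
E
```

```text
ee_pos: [0.4382, 0.0116, 0.193] ft_force: [0.8, 0.1, -0.4] width: 0.0608 grip_force: 0.0 
now [0.4392 0.0123 0.1928] shift [-205.8 -110.   -47.3] turn -0.1 w 0.0609 F [0.5 0.4 0.1] t 40.6 j7 1.45
```

View pics/s11.png

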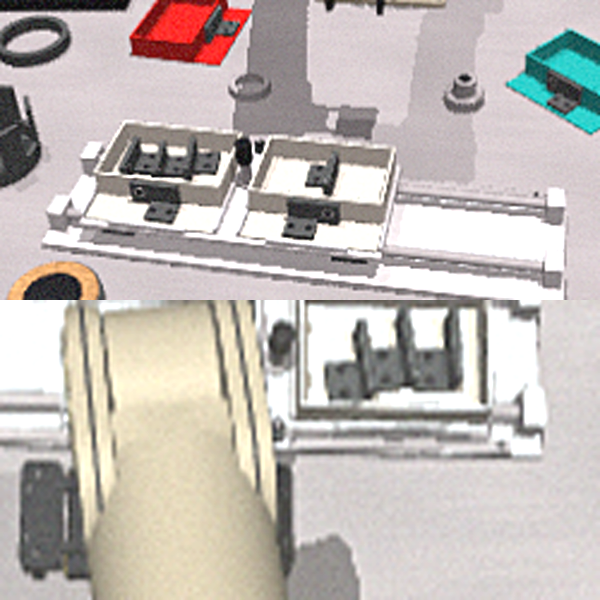

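All four brackets are in and the carrier is still latched. The bench nudge seems to have shifted bracket A inside its bin: its wall was at (352,345) and now runs from (360,320) to (370,390), close to B's foot. I've used my picture views, so I'll measure it numerically.

Run:
```python
from h import *
import pickle
t=cam("top");pickle.dump(t,open("t12.pkl","wb"));s=cam("scene");pickle.dump(s,open("s12.pkl","wb"))
def show(c,u0,v0,u1,v1):
    g=c["image"][v0:v1,u0:u1].max(2)
    print("   ",u0); 
    for i,row in enumerate(g): print(v0+i,"".join("#" if x<50 else "+" if x<75 else "-" if x<105 else "." if x<140 else " " for x in row))
show(t,299,130,350,159)
show(s,150,216,206,250)
for k,(x,y) in {"A":(.637,-.170),"B":(.639,-.2152),"D":(.637,-.2593)}.items():
    X=np.array([1,-.03]);Y=np.array([.03,1]);o=np.array([x,y])
    for a in(32,-32):
        p=o+X*a/1e3
        print(k,a,"top",px(t,[*p,.086]).round(1),"scene top",px(s,[*p,.086]).round(1),"scene bottom",px(s,[*p,.052]).round(1))
```

```text
299
130 - +++++++++++++++++++++++++++++++++++++++++++++..--
131 + -    ............-------+++-++++++--+++++++++. ..
132 + .                      -+-.         ++-    -+.   
133 + .                      -#+.         #+-    -+-   
134 - .             .        +#+.        +#--    -++   
135 - .            ++.      -#++-        ##-+    -++   
136 + ..           #+-      .#+-+       .##-+    -++   
137 - ..          -#+-       #+-+.      .##+-    -+-   
138 - .           ##-+       ##++.      .##-+.   -+-   
139 - .           ##-+-      ##+-.       ##-+    -++   
140 + .           -#-+-      +#++-       ##-+.   .++   
141 + .           -#++- ...--+##+- ......##++.   .++   
142 + .           .##-+-+#+++++#-++-++++++#++.   .+#   
143 + -            ##--++##--+##--++##+-++#++.   .++   
144 + .         ...##--++++--++#--+-+++-++#++.   .++   
145 + .    ----++++#+--+++---+##+-+++---++#++.   .++   
146 + .    #++##+-++#+++----+-+#+++----+++#++.   .++   
147 + .    +--++++++#+-+--++--+##----+-+++#++-   .++   
148 + ..   ++--+---+##---+#++-+##+--++++++##+-    ++ . 
149 + ..   -+-+-----##--++#+--+#
[... 2354 characters left out ...]
  .---+----
246 ---------#+++++++++++++++------....            ----. ---
247 ---------##########++++-++++#+-------.......  .---- .-+-
248 ---------##+-.###############+---------------.----. -   
249 ---------+#+##+###############-------------------+..-   
A 32 top [313. 133.] scene top [183.3 240.2] scene bottom [184.7 248.5]
A -32 top [313.3 150.2] scene top [189.5 226.9] scene bottom [190.8 235.1]
B 32 top [325.7 132.2] scene top [168.9 239.5] scene bottom [170.5 247.8]
B -32 top [326.2 149.4] scene top [175.6 226.3] scene bottom [177.  234.5]
D 32 top [338.2 132.6] scene top [155.4 237.9] scene bottom [157.2 246.2]
D -32 top [338.9 149.7] scene top [162.5 224.9] scene bottom [164.2 233.1]
```

A has turned about 12° and moved about 10 mm towards B's foot, with its centre now near (0.626,-0.180) and yaw about 10°. I'll regrip it and set it back straight.

```bash
python3 - <<'E'
from h import *
plan(.626,-.180,.18,190.3)
E
python3 -m crank '[[[-40,-40,0,0,-0.54],[-80,-80,0,-4,-0.54],[-120,-120,0,-8,-0.54],[-160,-160,0,-12,-0.54],[-192,-185,0,-12,-0.54],[-192,-185,0,-12,-0.54],[-192,-185,0,-12,-0.54],[-192,-185,0,-12,-0.54],[-192,-185,0,-12,-0.54],[-192,-185,0,-12,-0.54],[-192,-185,0,-12,-0.54]]]'|grep -E "ee_pos|width"
python3 - <<'E'
from h import *
plan(.626,-.180,.072,190.3)
E
```

```text
now [0.4393 0.0129 0.1926] shift [-192.4 -187.2   12. ] turn -12.0 w 0.0608 F [ 0.4 -0.7 -0.5] t 40.7 j7 1.45
ee_pos: [0.6249, -0.1777, 0.1934]
width: 0.0199
now [ 0.6249 -0.1777  0.1934] shift [ -0.7  -2.3 121.4] turn -0.0 w 0.0199 F [-0.5  0.   0.3] t 41.8 j7 1.68
```

```bash
python3 -m crank '[[[-1,-2,30,0,-0.54],[-1,-2,60,0,-0.54],[-1,-2,85,0,-0.54],[-1,-2,97,0,-0.54],[-1,-2,97,0,-0.54],[-1,-2,97,0,-0.54]]]'|grep -E "ee_pos|width"
python3 - <<'E'
from h import *
plan(.626,-.180,.072,190.3)
E
```

```text
ee_pos: [0.627, -0.1799, 0.0974]
width: 0.02
now [ 0.627  -0.1799  0.0974] shift [ 1.   0.1 25.4] turn -0.0 w 0.02 F [ 0.9 -0.1 -0.9] t 42.4 j7 1.64
```

```bash
g(){ grep -E "ee_pos|ft_force|width|grip" | tr '\n' ' '; echo; }
python3 -m crank '[[[0,0,5,0,-0.54],[0,0,9,0,-0.54],[0,0,12,0,-0.54],[0,0,12,0,-0.54]]]'|g
python3 -m crank '[[[0,0,4,0,-0.54],[0,0,8,0,-0.54],[0,0,13,0,-0.54],[0,0,13,0,-0.54]]]'|g
python3 -m crank '[[[0,0,0,0,-1],[0,0,0,0,-1],[0,0,0,0,-1],[0,0,0,0,-1],[0,0,0,0,-1]]]' 20|g
python3 -m crank '[[[0,0,0,0,-1],[0,0,0,0,-1]]]'|g
```

```text
ee_pos: [0.6262, -0.1799, 0.0837] ft_force: [-0.2, 1.0, 0.6] width: 0.0198 grip_force: 0.0 
ee_pos: [0.6259, -0.1799, 0.07] ft_force: [0.9, -0.4, -0.0] width: 0.0201 grip_force: 0.0 
ee_pos: [0.6266, -0.1801, 0.0713] ft_force: [0.7, 0.2, 0.4] width: 0.0079 grip_force: 20.0 
ee_pos: [0.6266, -0.18, 0.0713] ft_force: [0.2, -0.8, 0.4] width: 0.0079 grip_force: 20.0
```

```bash
g(){ grep -E "ee_pos|eef_rot|ft_force|width|grip" | tr '\n' ' '; echo; }
python3 -m crank '[[[0,0,-8,0,-1],[0,0,-20,0,-1],[0,0,-30,0,-1],[-6,5,-30,4,-1],[-13,11,-30,12,-1],[-13,11,-30,12,-1],[-13,11,-30,12,-1],[-13,11,-30,12,-1]]]'|g
python3 - <<'E'
from h import *
plan(.637,-.167,.0745,178.3)
E
```

```text
ee_pos: [0.637, -0.1674, 0.1012] eef_rot: [0.014, 1.0, -0.0, -0.0] ft_force: [-0.3, 0.9, -2.6] width: 0.0076 grip_force: 20.0 
now [ 0.637  -0.1674  0.1012] shift [ 0.   0.4 26.7] turn 0.1 w 0.0076 F [-0.3  0.9 -2.6] t 44.7 j7 1.43
```

```bash
g(){ grep -E "ee_pos|ft_force|width|grip" | tr '\n' ' '; echo; }
python3 -m crank '[[[0,0,10,0,-1],[0,0,20,0,-1],[0,0,26,0,-1],[0,0,28,0,-1],[0,0,28,0,-1]]]'|g
python3 -m crank '[[[0,0,1.5,0,-1],[0,0,1.5,0,-1]]]'|g
python3 -m crank '[[[0,0,1.5,0,-1],[0,0,1.5,0,-1]]]'|g
```

```text
ee_pos: [0.637, -0.1667, 0.0725] ft_force: [0.6, 0.9, -1.9] width: 0.0079 grip_force: 20.0 
ee_pos: [0.6374, -0.1668, 0.0717] ft_force: [0.1, -0.6, -1.9] width: 0.0074 grip_force: 20.0 
ee_pos: [0.6376, -0.1668, 0.0713] ft_force: [-3.8, -0.4, 5.4] width: 0.0078 grip_force: 20.0
```

Contact is at the same height as when I gripped it, so A had been standing on the floor. I'll release, retreat and check.

```bash
g(){ grep -E "ee_pos|ft_force|width|grip" | tr '\n' ' '; echo; }
python3 -m crank '[[[0,0,0,0,-0.65],[0,0,0,0,-0.65],[0,0,0,0,-0.65],[0,0,0,0,-0.65],[0,0,-10,0,-0.65],[0,0,-20,0,-0.65],[0,0,-50,0,-0.65],[0,0,-90,0,-0.65],[0,0,-120,0,0.2],[0,0,-120,0,0.2],[40,-40,-120,0,0.3],[80,80,-120,0,0.4],[110,120,-120,0,0.4],[150,160,-120,0,0.4],[190,180,-120,0,0.4],[190,180,-120,0,0.4],[190,180,-120,0,0.4],[190,180,-120,0,0.4],[190,180,-120,0,0.4]]]'|g
python3 - <<'E'
from h import *
import pickle
t=cam("top");pickle.dump(t,open("t13.pkl","wb"));s=cam("scene");pickle.dump(s,open("s13.pkl","wb"))
def show(c,u0,v0,u1,v1):
    g=c["image"][v0:v1,u0:u1].max(2)
    print("   ",u0); 
    for i,row in enumerate(g): print(v0+i,"".join("#" if x<50 else "+" if x<75 else "-" if x<105 else "." if x<140 else " " for x in row))
show(t,288,130,345,159)
show(s,210,220,270,250)
plan(.6415,-.104,.24,178.3)
E
```

```text
ee_pos: [0.4531, 0.0183, 0.1904] ft_force: [0.1, -0.3, 0.4] width: 0.0609 grip_force: 0.0 
    288
130 - .      . - #+++++++++++++++++++++++++++++++++++++++++++
131 - .       .+ -    .....-+-....--------++-++++++++++++++++
132 - .       .- .         -+-          -+-.         ++-    +
133 - .        + -         #+-          +++.         #+-    -
134 + ..   .   + .        -#+-          ##+.        +#+-    -
135 + .. .-+-..- .        ##+-         -#++-        #+-+    -
136 - .. +####-- -.       +#+-.        .#+-+       .##-+    -
137 + ...##+##+- .        +#--.         #+--       .##++    -
138 + . -#+++##- .        +#+-          ##++.      .##-+    -
139 - . ##+++#-- .        +#--          ##++.       ##-+    -
140 - - #####+.- .        +#--          +##--       ##-+    -
141 - - +####+-+ ...--..--+#+-   .....-.+##-+.......##-+.   .
142 - - +####--+ -+++#+++++#-+  .--+#++++##----+++++##++.   .
143 + -.+##+---+ -+-++++-++#-+  -+++##--+##--++##+-++#++.   .
144 + -.-+++---- -+--++++-+#-+. -+-++++-+##-++-+++-++#++.   .
145 - - .+++---+ -+----++++#-+. .++-+---+##+-+++---++#+-.   .
146 . .. 
[... 2162 characters left out ...]
   . +.
241   .---.                 ++++++++++##.                     --
242   ---+                 .+++++++++##+                     .+.
243   +---                 ++++++++++##+                   . +- 
244  ----.                 +++##+-+-+##-                   . +- 
245  ----                 .++-#+++++#+#.                     +- 
246 .----                 ###+#++#++###                     .-. 
247 ---+.                 +###########+                     +-. 
248  ... .                       -####.                   . +-. 
249 ...                          .###+                      +-  
now [0.4534 0.018  0.1902] shift [-191.9 -116.   -49.8] turn -0.1 w 0.061 F [ 0.7  0.2 -0.5] t 47.6 j7 1.39
```

The three brackets now stand parallel and separated, with C alone in the right bin. I'll grip the handle and push to the build station.

```bash
g(){ grep -E "ee_pos|ft_force|width|grip" | tr '\n' ' '; echo; }
python3 -m crank '[[[-40,-25,-10,0,0.3],[-80,-50,-10,0,0.3],[-120,-75,-10,0,0.3],[-160,-98,-10,0,0.3],[-191,-115.5,-10,0,0.3],[-191,-115.5,-10,0,0.3],[-191,-115.5,-10,0,0.3],[-191,-115.5,-10,0,0.3],[-191,-115.5,-10,0,0.3]]]'|g
python3 - <<'E'
from h import *
plan(.6415,-.104,.097,178.3)
E
```

```text
ee_pos: [0.6398, -0.1019, 0.2003] ft_force: [-0.1, -0.2, 1.2] width: 0.0566 grip_force: 0.0 
now [ 0.6398 -0.1019  0.2003] shift [ -1.8  -2.  103.3] turn 0.0 w 0.0566 F [-0.1 -0.2  1.2] t 48.5 j7 1.35
```

```bash
g(){ grep -E "ee_pos|ft_force|width|grip" | tr '\n' ' '; echo; }
python3 -m crank '[[[-1,-1,30,0,0.3],[-1,-1,60,0,0.3],[-1,-1,82,0,0.3],[-1,-1,94,0,0.3],[-1,-1,102,0,0.3],[-1,-1,102,0,0.3],[-1,-1,102,0,-0.4],[-1,-1,102,0,-0.4],[-1,-1,102,0,-0.4],[-1,-1,102,0,-0.4],[-1,-1,102,0,-0.4],[-1,-1,102,0,-1],[-1,-1,102,0,-1],[-1,-1,102,0,-1],[-1,-1,102,0,-1],[-1,-1,102,0,-1],[-1,-1,102,0,-1]]]' 15|g
```

```text
ee_pos: [0.6412, -0.1035, 0.0981] ft_force: [0.2, -0.5, 1.1] width: 0.0213 grip_force: 15.0
```

```bash
g(){ grep -E "ee_pos|ft_force|width|grip" | tr '\n' ' '; echo; }
python3 -m crank '[[[0,2,0,0,-1],[0,4,0,0,-1],[0,6,0,0,-1],[0,8,0,0,-1],[0,10,0,0,-1],[0,12,0,0,-1],[0,15,0,0,-1],[0,19,0,0,-1],[0,24,0,0,-1],[0,30,0,0,-1],[0,37,0,0,-1],[0,44,0,0,-1],[0,51,0,0,-1],[0,58,0,0,-1],[0,65,0,0,-1],[0,72,0,0,-1],[0,79,0,0,-1],[0,86,0,0,-1],[0,93,0,0,-1],[0,98,0,0,-1]]]' 25|g
python3 -m crank '[[[0,6,0,0,-1],[0,12,0,0,-1],[0,18,0,0,-1],[0,24,0,0,-1],[0,30,0,0,-1],[0,35,0,0,-1],[0,40,0,0,-1],[0,43,0,0,-1],[0,46,0,0,-1],[0,48,0,0,-1],[0,48,0,0,-1]]]'|g
python3 -m crank '[[[0,2,0,0,-1],[0,2,0,0,-1]]]'|g
python3 -m crank '[[[0,2,0,0,-1],[0,2,0,0,-1]]]'|g
python3 -m crank '[[[0,2,0,0,-1],[0,2,0,0,-1]]]'|g
python3 -m crank '[[[0,2,0,0,-1],[0,2,0,0,-1]]]'|g
python3 -m crank '[[[0,2,0,0,-1],[0,2,0,0,-1]]]'|g
```

```text
ee_pos: [0.6452, -0.0042, 0.0981] ft_force: [10.1, -0.6, -4.5] width: 0.0211 grip_force: 25.0 
ee_pos: [0.6471, 0.0434, 0.0982] ft_force: [12.2, 0.0, -6.7] width: 0.0209 grip_force: 25.0 
ee_pos: [0.6471, 0.0451, 0.0981] ft_force: [12.2, 0.8, -5.7] width: 0.0214 grip_force: 25.0 
ee_pos: [0.6472, 0.047, 0.0982] ft_force: [11.9, -0.2, -6.3] width: 0.0214 grip_force: 25.0 
ee_pos: [0.6473, 0.0479, 0.0981] ft_force: [10.7, -3.4, -4.3] width: 0.0217 grip_force: 25.0 
ee_pos: [0.6473, 0.0496, 0.0981] ft_force: [11.2, -3.2, -5.1] width: 0.0213 grip_force: 25.0 
ee_pos: [0.6475, 0.0525, 0.0982] ft_force: [11.7, -0.7, -4.9] width: 0.0215 grip_force: 25.0
```

```bash
g(){ grep -E "ee_pos|ft_force|width|grip" | tr '\n' ' '; echo; }
python3 -m crank '[[[0,2,0,0,-1],[0,3.5,0,0,-1],[0,3.5,0,0,-1]]]'|g
python3 -m crank '[[[0,0,0,0,-0.3],[0,0,0,0,-0.3],[0,0,0,0,-0.3],[0,0,0,0,-0.3],[0,0,0,0,0],[0,0,0,0,0],[0,0,-10,0,0],[0,0,-30,0,0],[0,0,-70,0,0],[0,0,-110,0,0],[0,0,-120,0,0],[40,0,-120,0,0],[80,0,-120,0,0],[120,0,-120,0,0],[160,60,-120,0,0],[190,120,-120,0,0],[190,180,-120,0,0],[190,180,-120,0,0],[190,180,-120,0,0]]]'|g
python3 - <<'E'
from h import *
import pickle
t=cam("top");s=cam("scene");pickle.dump(t,open("t14.pkl","wb"));t0=pickle.load(open("top0.pkl","rb"));s0=pickle.load(open("scene0.pkl","rb"))
def show(c,u0,v0,u1,v1):
    g=c["image"][v0:v1,u0:u1].max(2)
    print("   ",u0); 
    for i,row in enumerate(g): print(v0+i,"".join("#" if x<50 else "+" if x<75 else "-" if x<105 else "." if x<140 else " " for x in row))
show(t,205,126,315,171)
print("expected knob px",px(t,(.645,.056,.115)))
for k,p in {"sun":(.42,.15,0),}.items(): print(px(t,p))
# bystanders, in both pictures
for n,b in {"sun":(205,203,240,232),"race":(298,203,328,232),"drum":(376,128,432,182),"planet":(116,140,158,180),"can":(65,165,130,206)}.items(): print(n,diff(t,t0,b))
plan(.4,.2,.2,178)
E
```

```text
ee_pos: [0.6476, 0.0566, 0.0982] ft_force: [12.7, 0.2, -6.1] width: 0.0214 grip_force: 25.0 
ee_pos: [0.4581, 0.2491, 0.2189] ft_force: [-0.4, -0.5, -0.0] width: 0.0437 grip_force: 0.0 
    205
126 +++++++++-------.......................            ..........   .........                         - . ........
127 ++++++++++++++++++++++++++++++++++++++-.  .        #++++++-----.................................. .  ..  . .  
128 ++++++++++++++++++++++++++++++++++++++- . .      . +++++++++++++++++++++++++++++++++++++++++++++ .-...........
129         .......--....----------+++++++- ...      - ++++++++++++++++++++++++++++++++++++++++++-+- -------------
130                                        .-..      . -.  ......-+-.-----+---++-.+-++++++-+++++++++ -------------
131                                        ....      . ..        -+.          .--.         ++-    .+ -.           
132             ..                         -...      . ..        -+.          .-+.         ++.     + -.           
133             -+-                        -...      . ..        -+.          +++-        .++.     + 
[... 3785 characters left out ...]
 -++++-++++++++#+++++-+
167 ...-----. ... . ............................-------              .. .. ...............-.......................
168 ....-----..  ............................ ......... . .  . ....       .              .---    .. ...  . .. . ..
169 .....-----..  . . ............................... ...... . .... .......  .. .   ... ........... ........... ..
170 .......----.. .................................... . ... ... ...   .. .. . ..  .  .. .  . ............... ... 
expected knob px [248.63718122 137.32917051]
[224.12928507 208.0306553 ]
sun 108
race 0
drum 0
planet 462
can 0
now [0.4608 0.2431 0.2182] shift [ 59.6 -44.7  18.2] turn 0.5 w 0.0435 F [ 0.2 -1.2 -1.1] t 56.6 j7 0.77
```

```bash
g(){ grep -E "ee_pos|ft_force|width" | tr '\n' ' '; echo; }
python3 -m crank '[[[0,-45,0,0,0],[0,-90,0,0,0],[0,-135,0,0,0],[0,-180,0,0,0],[0,-225,0,0,0],[0,-270,0,0,0],[0,-315,0,0,0],[0,-360,0,0,0],[0,-405,0,0,0],[0,-450,0,0,0],[0,-500,0,0,0],[0,-550,0,0,0],[0,-600,0,0,0],[0,-600,0,0,0],[0,-600,0,0,0],[0,-600,0,0,0],[0,-600,0,0,0],[0,-600,0,0,0]]]'|g
python3 - <<'E'
from h import *
import pickle
t=cam("top");s=cam("scene");t0=pickle.load(open("top0.pkl","rb"));s0=pickle.load(open("scene0.pkl","rb"))
for n,b in {"sun":(205,203,240,232),"race":(298,203,328,232),"drum":(376,128,432,182),"planet":(116,140,158,180),"can":(65,165,130,206)}.items(): print(n,diff(t,t0,b))
for n,b in {"sun":(285,195,312,220),"race":(195,195,222,215),"planet":(370,240,418,275),"can":(410,185,445,248),"drum":(75,205,125,250)}.items(): print(n,diff(s,s0,b))
hsv=cv2.cvtColor(t["image"],cv2.COLOR_RGB2HSV)
m=(hsv[...,0]>15)&(hsv[...,0]<32)&(hsv[...,1]>110)&(hsv[...,2]>90)
ys,xs=np.where(m[155:175,235:315]); print(sorted(set(zip(xs+235,ys+155))))
g=t["image"][157:164,240:258].max(2); print(g)
E
```

```text
ee_pos: [0.4435, -0.3573, 0.2184] ft_force: [-0.6, 0.7, -1.1] width: 0.0433 
sun 0
race 0
drum 816
planet 0
can 0
sun 0
race 0
planet 0
can 0
drum 144
[(np.int64(292), np.int64(166)), (np.int64(292), np.int64(167))]
[[ 97  92 126 122 126 133 163 154 131 134 138 181 165 136 125  58  67  68]
 [162 171 179 176 178 171 181  96  81  90  81 196 179 167 177 154 155 156]
 [138 134 126 126 139 147 164  66  62  59  55 143 168 147 151 157 158 163]
 [ 66  78  76  74  84  98 148  69  61  67  62  89 158  98 106 111 110 113]
 [124 129 132 126 113 107 172  53  71  72  65 104 165  87  91  88  96  98]
 [152 152 154 153 129 144 188 103  47  44  70 128 162  84  94 129 123 128]
 [138 135 136 137 114 138 190 173 153 155 163 170 163  83  99 162 153 156]]
```

```bash
python3 -c "
from bench import r
print(r.close_job())"
```

```text
the job is handed in; nothing more can be done
None
```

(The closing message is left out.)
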